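# Set up the LED candle holder

### The arm

A 6-joint arm with a two-finger parallel gripper is mounted at the origin on the work surface. World frame = base frame: x ahead of the robot, y to its left, z up, the work surface at z = 0. Lengths are in m, angles in rad, forces in N, time in s.
With the tool pointing down it reaches from about 0.275 to 0.875 m from the base axis. Payload 12.5 kg.
Tool frame: the origin (TCP) lies at the very end of the fingers, on their centre line; the grasp point (between the pads) lies 19 mm behind it; z points along the fingers, y is the line along which they close (so a half turn about z gives the same grasp; the last joint's range is limited). The gripper opens to 85 mm and grips with 20 to 120 N. Pads are 22 mm wide; open, the fingers measure 114 mm over their backs; the gripper's body (76 mm by 85 mm) begins 54 mm behind the grasp point. The pads swing forward as they close: fully open they stand 13 mm farther back than shut.
Start: joints at [1.104, 0.351, 1.652, -0, 1.139, -0.085], TCP at [0.205, 0.51, 0.231] pointing down, gripper open.
Joint ranges: [-2.75, 2.75], [-0.79, 2.1], [0.01, 2.65], [-1.57, 4.71], [0.07, 3.14], [-2.87, 2.87]. Speed limits (rad/s): [2.22, 2.22, 2.79, 3.14, 3.14, 3.14].

### API

Orientations are given as a 3x3 rotation matrix whose columns are the frame's x, y, z axes.
In Python, from bench import manip gives the robot as it stands. Calls block until the motion is done:
- manip.move_ptp(position, orientation): joint-space move of the TCP to a pose.
- manip.move_l(position, attitude=None, max_speed=0.15): straight line of the TCP; attitude=None keeps the orientation; max_speed is the mean speed in m/s.
- manip.move_j(angles): joint-space move.
- manip.set_gripper(opening, effort=None): opening from 0.0 (shut) to 1.0 (fully open); effort is the grip in N (None keeps the last); returns when the fingers have stopped.
- manip.dwell(seconds).
- manip.inverse_kinematics(position, orientation): joint angles nearest the present ones, or None.
- manip.grab_frame(name): name is "scene" or "top" or "wrist"; returns (picture, depth): 384x512x3 uint8, red, green, blue; 384x512 float32, m along the optical axis (not along the pixel's ray), 0 where there is no reading.
- manip.get_calibration(name): a dict with "camera_matrix" (3x3 intrinsics, pixels), "k1" (the pictures are not rectified: a ray, as slopes to the right and down, at radius r is drawn at 1 + k1 r^2 times it, then the intrinsics apply), "R" (3x3) and "t" (3): a world point X has camera coordinates R X + t. Camera axes: x right, y down, z forward; pixel columns grow to the right and rows downward; lengths in m; the calibration is good to about 2 mm. A picture is of the moment at which its call begins: read the wrist's pose just before it. get_calibration takes no time and is no camera call; for the wrist camera it gives the pose at the moment of the call.
A pose or a line that the arm cannot do raises manip.Unreachable and nothing moves.
- manip.sign_off(): hands the job in; it is judged then, once.
Trained networks look in the newest picture that a camera, given by its name, has taken for a name from the list of things; names that differ only in an ending like _2 or _b are one class to them, and where a whole thing is asked for, a point or a joint stands for the part that bears it (a point fixed in the world has none). Each returns a list of dicts, best first, with "confidence" (0 to 1); they miss things now and then, are a little off and sometimes report something else, mostly with a low value. They report only what shows in the picture. A call takes as long as a camera call.
- manip.look_for(camera, name): "at" ([x, y, z] in m, in world coordinates, good to about 4 mm: the middle of the surface that is visible of it).
Readings, each from a call of its own:
- manip.current_time(): time.
- manip.current_qpos(): joint angles.
- manip.current_joint_vel(): joint speeds.
- manip.current_joint_torque(): joint torques, N m.
- manip.current_ee_pos(): TCP position.
- manip.current_tcp_rot(): TCP orientation.
- manip.current_force(): force on the tool from outside, world axes, zero at the start.
- manip.current_ft_torque(): the same for the moment, N m.
- manip.current_grip_width(): opening from 0.0 (shut) to 1.0 (fully open).
- manip.current_grip_force(): force on a finger pad.
Only numpy, scipy, OpenCV 4.12 (cv2) and the standard library are available. Lean on these libraries where they do the work, as an engineer would, in place of code of your own. Each camera call takes 0.05 s, during which the arm holds its last target. There are 200 camera calls.

### The job

Take the wooden dust caps off the candle holder and put them in the dark wooden tray, then push every LED candle on the craft mat fully down onto a spigot of its own: tall ones in the raised rear row, short ones in the low front row. When all that is done, press the white button at the front of the holder to light them; leave the gift box and bowl where they are.

Things in the scene. Friction and masses are not known exactly. Their poses are not given: they have to be found in the camera images.
- tall_1: tall ivory LED candle: a rigid plastic sleeve, 40 mm outside diameter, 75 mm high plus a 12 mm amber flame tip (11 mm wide); bore 24 mm diameter, 40 mm deep, open at the underside. Starts upright on the grey craft mat (220 x 290 x 3 mm, fixed). Origin: centre of the underside, z up along the candle. May be absent (None at the start)
- tall_2: tall ivory LED candle: a rigid plastic sleeve, 40 mm outside diameter, 75 mm high plus a 12 mm amber flame tip (11 mm wide); bore 24 mm diameter, 40 mm deep, open at the underside. Starts upright on the grey craft mat (220 x 290 x 3 mm, fixed). Origin: centre of the underside, z up along the candle. May be absent (None at the start)
- tall_3: tall ivory LED candle: a rigid plastic sleeve, 40 mm outside diameter, 75 mm high plus a 12 mm amber flame tip (11 mm wide); bore 24 mm diameter, 40 mm deep, open at the underside. Starts upright on the grey craft mat (220 x 290 x 3 mm, fixed). Origin: centre of the underside, z up along the candle. May be absent (None at the start)
- short_1: short ivory LED candle: a rigid plastic sleeve, 40 mm outside diameter, 55 mm high plus a 12 mm amber flame tip (11 mm wide); bore 24 mm diameter, 40 mm deep, open at the underside. Starts upright on the grey craft mat (220 x 290 x 3 mm, fixed). Origin: centre of the underside, z up along the candle. May be absent (None at the start)
- short_2: short ivory LED candle: a rigid plastic sleeve, 40 mm outside diameter, 55 mm high plus a 12 mm amber flame tip (11 mm wide); bore 24 mm diameter, 40 mm deep, open at the underside. Starts upright on the grey craft mat (220 x 290 x 3 mm, fixed). Origin: centre of the underside, z up along the candle. May be absent (None at the start)
- short_3: short ivory LED candle: a rigid plastic sleeve, 40 mm outside diameter, 55 mm high plus a 12 mm amber flame tip (11 mm wide); bore 24 mm diameter, 40 mm deep, open at the underside. Starts upright on the grey craft mat (220 x 290 x 3 mm, fixed). Origin: centre of the underside, z up along the candle. May be absent (None at the start)
- rear_1 (a point): foot of the left (+y) end spigot of the rear row, on the raised step's top (38 mm above the table at the holder): brass spigot 20 mm diameter, 30 mm high, tip tapered to 12 mm. Axes as holder
- front_1 (a point): foot of the left (+y) end spigot of the front row, on the holder's lower deck (18 mm above the table): brass spigot 20 mm diameter, 30 mm high, tip tapered to 12 mm. Axes as holder
- rear_2 (a point): foot of the middle spigot of the rear row, on the raised step's top (38 mm above the table at the holder): brass spigot 20 mm diameter, 30 mm high, tip tapered to 12 mm. Axes as holder
- front_2 (a point): foot of the middle spigot of the front row, on the holder's lower deck (18 mm above the table): brass spigot 20 mm diameter, 30 mm high, tip tapered to 12 mm. Axes as holder
- rear_3 (a point): foot of the right (-y) end spigot of the rear row, on the raised step's top (38 mm above the table at the holder): brass spigot 20 mm diameter, 30 mm high, tip tapered to 12 mm. Axes as holder
- front_3 (a point): foot of the right (-y) end spigot of the front row, on the holder's lower deck (18 mm above the table): brass spigot 20 mm diameter, 30 mm high, tip tapered to 12 mm. Axes as holder
- holder: fixed stepped wooden candle holder, 220 x 250 mm; lower deck 18 mm high, raised step at the rear (far side, +x) 38 mm high and 70 mm deep. Origin on the table midway between the two rows of three spigots; x points from front row to rear row (rows at x = -48 and +48 mm), y along the rows (spigots 85 mm apart), yaw up to 0.3 either way
- switch (a joint): travel of the white push button (26 mm diameter, in a dark housing) in the middle of the holder's front edge: 0 is up, 0.006 m fully down, which takes 5 N; it springs back
- switch_top (a point): centre of the push button's top face; pressed straight down. It lies 110 mm in front of the holder's origin, 62 mm from the middle front spigot
- cap_rear_1: wooden dust cap, a light round sleeve with a dark band near its closed top: 34 mm outside diameter, 44 mm high; bore 24 mm diameter, 32 mm deep, open at the underside. Starts upright over the spigot rear_1, underside on the deck. Origin: centre of the underside, z up. May be absent
- cap_rear_2: wooden dust cap, a light round sleeve with a dark band near its closed top: 34 mm outside diameter, 44 mm high; bore 24 mm diameter, 32 mm deep, open at the underside. Starts upright over the spigot rear_2, underside on the deck. Origin: centre of the underside, z up. May be absent
- cap_rear_3: wooden dust cap, a light round sleeve with a dark band near its closed top: 34 mm outside diameter, 44 mm high; bore 24 mm diameter, 32 mm deep, open at the underside. Starts upright over the spigot rear_3, underside on the deck. Origin: centre of the underside, z up. May be absent
- cap_front_1: wooden dust cap, a light round sleeve with a dark band near its closed top: 34 mm outside diameter, 44 mm high; bore 24 mm diameter, 32 mm deep, open at the underside. Starts upright over the spigot front_1, underside on the deck. Origin: centre of the underside, z up. May be absent
- cap_front_2: wooden dust cap, a light round sleeve with a dark band near its closed top: 34 mm outside diameter, 44 mm high; bore 24 mm diameter, 32 mm deep, open at the underside. Starts upright over the spigot front_2, underside on the deck. Origin: centre of the underside, z up. May be absent
- cap_front_3: wooden dust cap, a light round sleeve with a dark band near its closed top: 34 mm outside diameter, 44 mm high; bore 24 mm diameter, 32 mm deep, open at the underside. Starts upright over the spigot front_3, underside on the deck. Origin: centre of the underside, z up. May be absent
- tray: fixed low open dark wooden tray at the middle, beyond holder and mat: 100 x 200 mm outside, long side along its y, 5 mm walls and floor, rim 16 mm above the table. Origin: centre of its underside
- gift: bystander: red gift box with dark ribbon, 80 x 120 x 50 mm, beyond the work. Origin: centre of its underside
- bowl: bystander: grey stone bowl, 90 mm diameter, 45 mm high, beyond the work. Origin: centre of its underside

How it is judged:
On the way, in this order (a step that is already met when the one before it is completed fails the run):
1. every dust cap present lies inside the tray, and every candle present is fully home on a spigot of its row (tall: rear, short: front), its underside within 3 mm of the deck (((horizontal distance between tall_1 and rear_1 below 0.005 m and z of tall_1 in the frame of rear_1 between -0.004 and 0.003 m) or (horizontal distance between tall_1 and rear_2 below 0.005 m and z of tall_1 in the frame of rear_2 between -0.004 and 0.003 m) or (horizontal distance between tall_1 and rear_3 below 0.005 m and z of tall_1 in the frame of rear_3 between -0.004 and 0.003 m)) and angle between each of tall_1, tall_2, tall_3, short_1, short_2, short_3's own z axis and vertical below 0.08 rad and linear speed of each of tall_1, tall_2, tall_3, short_1, short_2, short_3, cap_front_1, cap_front_2, cap_front_3, cap_rear_1, cap_rear_2, cap_rear_3 below 0.02 m/s and ((horizontal distance between tall_2 and rear_1 below 0.005 m and z of tall_2 in the frame of rear_1 between -0.004 and 0.003 m) or (horizontal distance between tall_2 and rear_2 below 0.005 m and z of tall_2 in the frame of rear_2 between -0.004 and 0.003 m) or (horizontal distance between tall_2 and rear_3 below 0.005 m and z of tall_2 in the frame of rear_3 between -0.004 and 0.003 m)) and ((horizontal distance between tall_3 and rear_1 below 0.005 m and z of tall_3 in the frame of rear_1 between -0.004 and 0.003 m) or (horizontal distance between tall_3 and rear_2 below 0.005 m and z of tall_3 in the frame of rear_2 between -0.004 and 0.003 m) or (horizontal distance between tall_3 and rear_3 below 0.005 m and z of tall_3 in the frame of rear_3 between -0.004 and 0.003 m)) and ((horizontal distance between short_1 and front_1 below 0.005 m and z of short_1 in the frame of front_1 between -0.004 and 0.003 m) or (horizontal distance between short_1 and front_2 below 0.005 m and z of short_1 in the frame of front_2 between -0.004 and 0.003 m) or (horizontal distance between short_1 and front_3 below 0.005 m and z of short_1 in the frame of front_3 between -0.004 and 0.003 m)) and ((horizontal distance between short_2 and front_1 below 0.005 m and z of short_2 in the frame of front_1 between -0.004 and 0.003 m) or (horizontal distance between short_2 and front_2 below 0.005 m and z of short_2 in the frame of front_2 between -0.004 and 0.003 m) or (horizontal distance between short_2 and front_3 below 0.005 m and z of short_2 in the frame of front_3 between -0.004 and 0.003 m)) and ((horizontal distance between short_3 and front_1 below 0.005 m and z of short_3 in the frame of front_1 between -0.004 and 0.003 m) or (horizontal distance between short_3 and front_2 below 0.005 m and z of short_3 in the frame of front_2 between -0.004 and 0.003 m) or (horizontal distance between short_3 and front_3 below 0.005 m and z of short_3 in the frame of front_3 between -0.004 and 0.003 m)) and x of cap_front_1 in the frame of tray between -0.043 and 0.043 m and y of cap_front_1 in the frame of tray between -0.093 and 0.093 m and z of each of cap_front_1, cap_front_2, cap_front_3, cap_rear_1, cap_rear_2, cap_rear_3 in the frame of tray below 0.03 m and x of cap_front_2 in the frame of tray between -0.043 and 0.043 m and y of cap_front_2 in the frame of tray between -0.093 and 0.093 m and x of cap_front_3 in the frame of tray between -0.043 and 0.043 m and y of cap_front_3 in the frame of tray between -0.093 and 0.093 m and x of cap_rear_1 in the frame of tray between -0.043 and 0.043 m and y of cap_rear_1 in the frame of tray between -0.093 and 0.093 m and x of cap_rear_2 in the frame of tray between -0.043 and 0.043 m and y of cap_rear_2 in the frame of tray between -0.093 and 0.093 m and x of cap_rear_3 in the frame of tray between -0.043 and 0.043 m and y of cap_rear_3 in the frame of tray between -0.093 and 0.093 m), for 0.2 s.
2. then the white button is pressed down at least 4.5 mm of its 6 mm (value of joint switch above 0.0045 m), for 0.1 s.
At the end, for the whole second after the job is handed in: Caps lie in the tray; each candle is upright (0.08 rad), at rest and released on its own spigot, tall in the rear row, short in the front, centred within 5 mm, underside within 3 mm of the deck; the button was pressed after that and is up again; gift box and bowl moved under 30 mm (all of step 1 and value of joint switch below 0.003 m and distance of each of gift, bowl from where it was at the start of the episode below 0.03 m); the robot touches nothing.
It fails at once if the gift box or bowl is moved more than 30 mm (distance of any of gift, bowl from where it was at the start of the episode above 0.03 m).
Of short_1, short_2, short_3, tall_1, tall_2, tall_3 only 4 to 6 are there at a start; the rules pass over those that are not, and their reading is None.
Of cap_front_1, cap_front_2, cap_front_3, cap_rear_1, cap_rear_2, cap_rear_3 only 2 to 3 are there at a start; the rules pass over those that are not, and their reading is None.
At some moment in a run one of short_1, short_2, short_3 may be knocked a few centimetres aside while the robot is not near it.
It also fails if it takes over 210 s, if anything falls off the work surface, if the arm or the gripper's body presses on something with over 40 N, if the wrist force passes 120 N, or if a joint passes its speed limit or range.

## Working session

There is one attempt and no reset: what is moved stays moved. The work goes in short steps, each a Python script; the robot and the scene stay as the last script left them, time stands still between calls to the robot, and variables do not carry over. Pictures are saved under pics/ and viewed, at most 14 in all, crops included, and the job is handed in when it is done.

```bash
ls; mkdir -p pics; python3 - <<'E'
from bench import manip
import cv2
for c in("scene","top"):
    p,d=manip.grab_frame(c); cv2.imwrite(f"pics/{c}0.png",p[:,:,::-1])
    import numpy as np; np.savez(f"pics/{c}0.npz",p=p,d=d)
    k=manip.get_calibration(c); print(c,k)
    for n in("tall_1","short_1","cap_rear_1","cap_front_1","tray","holder","switch_top","gift","bowl","rear_1","front_1"):
        try: print(n,[(np.round(o["at"],3).tolist(),round(o["confidence"],2)) for o in manip.look_for(c,n)])
        except Exception as e: print(n,e)
print(manip.current_time())
E
```

```text
pics
scene {'camera_matrix': array([[406.68903997,   0.        , 252.28472034],
       [  0.        , 406.68903997, 186.7680609 ],
       [  0.        ,   0.        ,   1.        ]]), 'k1': -0.05431651886772249, 'R': array([[-0.57447468,  0.81851912,  0.00230112],
       [ 0.49340969,  0.34853818, -0.79691155],
       [-0.65308937, -0.45667011, -0.60409162]]), 't': array([ 0.32799989, -0.23581909,  1.54400097])}
tall_1 [([0.576, 0.231, 0.057], 0.89), ([0.576, 0.306, 0.055], 0.67)]
short_1 [([0.493, 0.315, 0.05], 0.74), ([0.484, 0.152, 0.047], 0.67), ([0.565, 0.15, 0.043], 0.6)]
cap_rear_1 [([0.559, -0.218, 0.073], 0.64)]
cap_front_1 [([0.441, -0.166, 0.05], 0.72), ([0.465, -0.239, 0.049], 0.57)]
tray [([0.693, 0.017, 0.006], 0.72)]
holder [([0.529, -0.225, 0.021], 0.63)]
switch_top [([0.396, -0.264, 0.038], 0.54), ([0.558, -0.216, 0.071], 0.16)]
gift [([0.765, -0.198, 0.049], 0.95)]
bowl [([0.736, 0.222, 0.029], 0.87)]
rear_1 [([0.531, -0.221, 0.023], 0.92), ([0.693, 0.017, 0.009], 0.64)]
front_1 [([0.528, -0.222, 0.026], 0.78)]
top {'camera_matrix': array([[430.3828362 ,   0.       
[... 406 characters left out ...]
 0.301, 0.06], 0.82), ([0.473, 0.145, 0.062], 0.79), ([0.556, 0.144, 0.056], 0.55), ([0.55, -0.225, 0.084], 0.37)]
cap_rear_1 [([0.547, -0.23, 0.085], 0.51)]
cap_front_1 [([0.434, -0.165, 0.064], 0.79), ([0.458, -0.246, 0.064], 0.64), ([0.694, 0.012, 0.002], 0.61)]
tray [([0.694, 0.014, 0.001], 0.75)]
holder [([0.473, -0.246, 0.015], 0.69)]
switch_top [([0.396, -0.271, 0.034], 0.5)]
gift [([0.743, -0.216, 0.049], 0.62)]
bowl [([0.759, 0.227, 0.022], 0.95), ([0.74, -0.213, 0.048], 0.66), ([0.474, -0.248, 0.016], 0.18)]
rear_1 [([0.474, -0.248, 0.017], 0.95), ([0.69, 0.012, 0.003], 0.59)]
front_1 [([0.473, -0.247, 0.018], 0.69), ([0.456, -0.246, 0.064], 0.2), ([0.556, 0.298, 0.075], 0.16)]
1.2
```

View pics/top0.png

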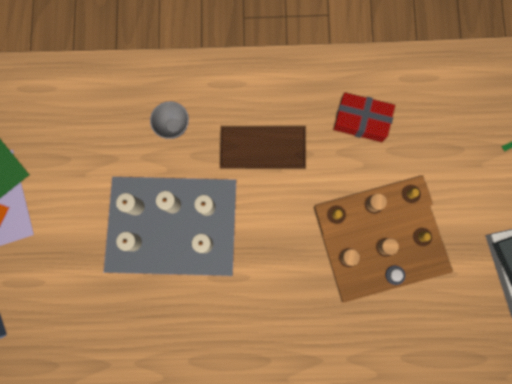

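View pics/scene0.png

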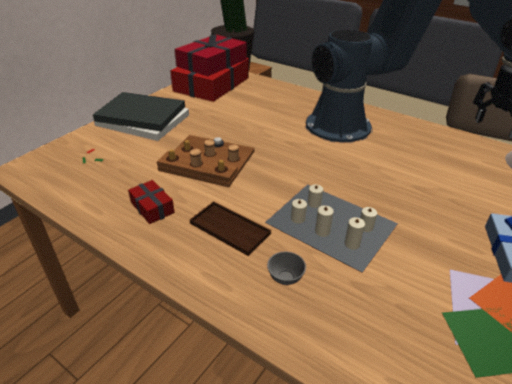

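Top view: mat on the left with 5 candles at (127,203), (167,201), (204,204), (127,241) and (202,243). On the holder, caps sit at (377,202)=rear_2, (351,257)=front_1 and (390,247)=front_2. Spigots (337,213), (412,193) and (424,237) are bare, and the button is at (396,275). Next I'll get precise positions from depth.

```bash
cat > h.py <<'E'
import numpy as np, cv2
from bench import manip
def deproj(d,k):
    v,u=np.mgrid[0:384,0:512].astype(np.float32)
    n=cv2.undistortPoints(np.stack([u.ravel(),v.ravel()],1)[:,None],k["camera_matrix"],np.array([k["k1"],0,0,0]))[:,0]
    n=np.c_[n,np.ones(len(n))]*d.ravel()[:,None]
    X=((n-k["t"])@k["R"]).reshape(384,512,3); X[d<=0]=np.nan
    return X
def discs(X,z,r,box,tol=.005):
    """blobs of points at height z inside box; [x,y,z,area mm2-ish radius] by enclosing circle"""
    m=(abs(X[...,2]-z)<tol)&(X[...,0]>box[0])&(X[...,0]<box[1])&(X[...,1]>box[2])&(X[...,1]<box[3])
    n,l=cv2.connectedComponents(m.astype(np.uint8))
    o=[]
    for i in range(1,n):
        P=X[l==i]
        if len(P)<12: continue
        c,R=cv2.minEnclosingCircle(P[:,:2].astype(np.float32))
        o.append((*np.round(c,4),round(float(np.median(P[:,2])),4),round(R,4),len(P)))
    return o
MAT=(.38,.7,.05,.4); HOL=(.33,.7,-.4,-.08)
E
python3 - <<'E'
from h import *
for c in("top","scene"):
    f=np.load(f"pics/{c}0.npz"); k=manip.get_calibration(c); X=deproj(f["d"],k)
    for n,z,b in(("tall",.078,MAT),("short",.058,MAT),("caprear",.082,HOL),("capfront",.062,HOL),("spigrear",.068,HOL),("spigfront",.048,HOL)):
        print(c,n); [print("  ",*o) for o in discs(X,z,.02,b)]
    m=(X[...,2]<.03)&(X[...,2]>.010)&(X[...,0]>.62)&(X[...,0]<.76)&(abs(X[...,1]-.015)<.13)
    r=cv2.minAreaRect(X[m][:,:2].astype(np.float32)); print("tray",r)
    for z0,z1 in((.032,.042),(.014,.022)):
        m=(X[...,2]<z1)&(X[...,2]>z0)&(X[...,0]>.33)&(X[...,0]<.66)&(X[...,1]>-.42)&(X[...,1]<-.06)
        r=cv2.minAreaRect(X[m][:,:2].astype(np.float32)); print("deck",z0,r)
E
```

```text
top tall
   0.5616 0.2212 0.0778 0.0199 256
   0.5592 0.304 0.078 0.0197 257
top short
   0.5545 0.1426 0.0577 0.0199 248
   0.5559 0.2942 0.0593 0.016 26
   0.5539 0.2117 0.0569 0.0154 18
   0.4766 0.3076 0.0577 0.0197 253
   0.4707 0.1477 0.058 0.0201 249
top caprear
   0.5482 -0.2292 0.082 0.017 208
top capfront
   0.5696 -0.3115 0.0635 0.0105 48
   0.544 -0.2186 0.063 0.0119 16
   0.5268 -0.1452 0.0638 0.0093 29
   0.4532 -0.2525 0.0618 0.0171 207
   0.4339 -0.1696 0.062 0.0181 236
top spigrear
   0.5695 -0.3111 0.067 0.0095 57
   0.5444 -0.2198 0.0663 0.0128 15
   0.5268 -0.1454 0.0678 0.0092 56
   0.4386 -0.1687 0.0639 0.0161 38
top spigfront
   0.6995 -0.26 0.0471 0.0084 17
   0.5686 -0.3097 0.0458 0.0097 15
   0.5416 -0.221 0.047 0.012 15
   0.4748 -0.3341 0.0458 0.0093 58
   0.4534 -0.2424 0.0464 0.0128 13
tray ((0.6916337013244629, 0.01280522346496582), (0.19922883808612823, 0.10214952379465103), 88.10516357421875)
deck 0.032 ((0.4794352650642395, -0.24547822773456573), (0.2102523148059845, 0.2502540946006775), 14.220412254333496)
deck 0.014 ((0.5265005826950073, -0.2299239
[... 567 characters left out ...]
.0098 22
scene spigrear
   0.5741 -0.3076 0.0664 0.0084 16
   0.5568 -0.2243 0.0677 0.0156 31
   0.532 -0.1424 0.0668 0.007 16
scene spigfront
   0.4799 -0.3338 0.047 0.0094 15
   0.4609 -0.2483 0.0477 0.0149 22
   0.4412 -0.1666 0.0492 0.0163 29
   0.5757 -0.3082 0.0478 0.0086 17
   0.553 -0.2252 0.0483 0.0159 30
   0.5306 -0.1445 0.0481 0.0099 18
tray ((0.6944972276687622, 0.012344427406787872), (0.20188716053962708, 0.10186109691858292), 88.14912414550781)
deck 0.032 ((0.48699334263801575, -0.24430596828460693), (0.20812225341796875, 0.25191107392311096), 13.751124382019043)
deck 0.014 ((0.5262881517410278, -0.2290053516626358), (0.3301087021827698, 0.2572479546070099), 16.39332389831543)
```

```bash
cat >> h.py <<'E'
def R_of(yaw): # tool down, closing line (tool y) along holder y rotated by yaw
    c,s=np.cos(yaw),np.sin(yaw)
    return np.array([[c,s,0],[s,-c,0],[0,0,-1.]])
def wrist_X(name=None):
    k=manip.get_calibration("wrist"); p,d=manip.grab_frame("wrist")
    if name: cv2.imwrite(f"pics/{name}.png",p[:,:,::-1])
    return deproj(d,k)
E
python3 - <<'E'
from h import *
print(manip.inverse_kinematics([.5,-.24,.33],R_of(.24)),manip.inverse_kinematics([.5,-.24,.33],R_of(.24+np.pi)))
print(manip.current_tcp_rot().round(2))
for nm,p,b,hs in(("wm",[.46,.22,.33],MAT,(.078,.058)),("wh",[.42,-.26,.33],HOL,(.082,.062,.067,.047))):
    manip.move_ptp(p,R_of(.24)); manip.dwell(.3)
    X=wrist_X(nm+"0"); print(nm,manip.get_calibration("wrist")["R"].round(2).tolist(),(-manip.get_calibration("wrist")["R"].T@manip.get_calibration("wrist")["t"]).round(3))
    for z in hs:
        print(z);[print("  ",*o) for o in discs(X,z,.02,b,.0035)]
print(manip.current_qpos(),manip.current_time())
E
```

```text
[-5.31460158e-01  2.77315386e-01  1.50684837e+00 -4.44089210e-16
  1.35742890e+00  7.99336169e-01] [-5.31460158e-01  2.77315386e-01  1.50684837e+00 -4.44089210e-16
  1.35742890e+00 -2.34225648e+00]
[[-0.93  0.37  0.  ]
 [ 0.37  0.93 -0.  ]
 [-0.   -0.   -1.  ]]
wm [[0.24, -0.97, 0.0], [-0.93, -0.23, 0.3], [-0.29, -0.07, -0.95]] [0.534 0.237 0.474]
0.078
   0.5591 0.3046 0.0791 0.0201 655
   0.5616 0.22 0.079 0.02 636
0.058
   0.5543 0.1415 0.0591 0.0201 554
   0.478 0.3083 0.0591 0.02 519
   0.4699 0.1469 0.0591 0.0198 461
wh [[0.24, -0.97, 0.0], [-0.93, -0.23, 0.3], [-0.29, -0.07, -0.95]] [ 0.494 -0.243  0.474]
0.082
   0.5469 -0.2299 0.0831 0.0171 538
0.062
   0.5252 -0.1474 0.0637 0.01 41
   0.5642 -0.308 0.0639 0.0072 23
   0.4541 -0.2536 0.0631 0.0173 405
   0.4332 -0.1713 0.063 0.0172 407
0.067
   0.5674 -0.3119 0.0681 0.0096 145
   0.5256 -0.1474 0.0681 0.0098 150
   0.4601 -0.2468 0.064 0.0081 29
   0.4631 -0.259 0.0638 0.0069 26
   0.4338 -0.1697 0.0639 0.0082 25
   0.4295 -0.1613 0.064 0.0044 14
   0.4464 -0.2462 0.0639 0.0032 17
   0.421 -0.1796 0.0638 0.0033 14
0.047
   0.5247 -0.1539 0.047 0.0064 12
   0.4751 -0.3359 0.0479 0.0095 113
[-6.48039957e-01  1.58015768e-01  1.65619460e+00 -4.65738859e-05
  1.32739016e+00  6.82285567e-01] 5.2167
```

Wrist and top depth agree to about 1 mm. There are 2 talls and 3 shorts, caps are on rear_2, front_1 and front_2, and the holder yaw is 0.25. Caps go first.

```bash
cat >> h.py <<'E'
YAW=.2505; c_,s_=np.cos(YAW),np.sin(YAW)
O=np.array([.5000,-.2416])
def hp(x,y): return O+np.array([c_*x-s_*y,s_*x+c_*y])
ROW={"rear":.048,"front":-.048}; DECK={"rear":.038,"front":.018}
def spig(r,i): return hp(ROW[r],.085*(2-i))
TR=R_of(YAW)
def mv(xy,z): manip.move_ptp([*xy,z],TR)
def ml(xy,z,v=.15): manip.move_l([*xy,z],None,v)
def F(): return manip.current_force().round(1)
def pick(xy,zt,hi=.22,op=.7,eff=50):
    manip.set_gripper(op); mv(xy,hi); ml(xy,zt,.2)
    manip.set_gripper(0.,eff); w=manip.current_grip_width(); f=manip.current_grip_force()
    ml(xy,hi,.2); print("picked",np.round([w,manip.current_grip_width(),f,manip.current_grip_force(),manip.current_time()],3))
def lower(xy,z0,z1,fmax=20,step=.001):
    """guarded descent from z0 to z1, stopping at an upward force rise of fmax"""
    ml(xy,z0,.2); f0=manip.current_force(); z=z0
    while z>z1:
        z=max(z-step,z1); ml(xy,z,.04); f=manip.current_force()-f0
        if f[2]>fmax: break
    print("lowered to",round(z,4),"goal",z1,"dF",f.round(1))
    return z
E
python3 - <<'E'
from h import *
T=np.array([.6925,.0127])
for (r,i),dy in zip((("rear",2),("front",2),("front",1)),(-.06,0,.06)):
    s=spig(r,i); print(r,i,s.round(4)); pick(s,DECK[r]+.012)
    t=T+[0,dy]; mv(t,.2); lower(t,.035,.018,15,.003); manip.set_gripper(.6); ml(t,.2,.25)
mv([.46,.10],.33)
p,d=manip.grab_frame("top"); cv2.imwrite("pics/top1.png",p[:,:,::-1])
X=deproj(d,manip.get_calibration("top"))
print(discs(X,.049,.017,(.6,.78,-.12,.15)),discs(X,.058,.02,MAT),manip.current_time())
E
```

```text
rear 2 [ 0.5465 -0.2297]
picked [ 0.386  0.388 49.328 49.565  8.667]
lowered to 0.018 goal 0.018 dF [-1.2 -1.   4.3]
front 2 [ 0.4535 -0.2535]
picked [ 0.385  0.385 49.097 49.606 17.275]
lowered to 0.018 goal 0.018 dF [-0.3 -1.   2. ]
front 1 [ 0.4324 -0.1712]
picked [ 0.38   0.381 48.89  49.517 26.308]
lowered to 0.018 goal 0.018 dF [-0.8  1.7 -0. ]
[(np.float64(0.6934), np.float64(-0.0465), 0.049, 0.0173, 177), (np.float64(0.6934), np.float64(0.0733), 0.0487, 0.0175, 178), (np.float64(0.6933), np.float64(0.0131), 0.0486, 0.0172, 175)] [] 32.4167
```

View pics/top1.png

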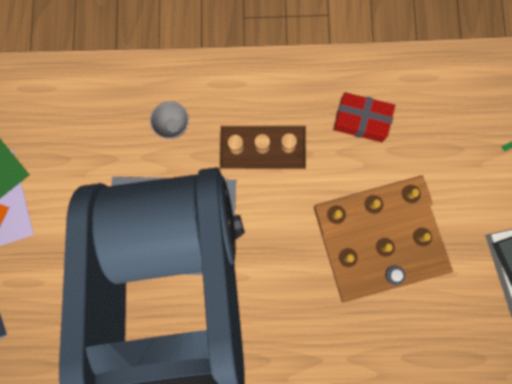

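Caps stand in the tray at (236,143), (262,143) and (289,143), and all six spigots are bare. First a tall candle, with forces watched.

```bash
cat >> h.py <<'E'
OFF={"tall":.036,"short":.022}; TOP={"tall":.079,"short":.059}
def find():
    mv([.46,.22],.33); manip.dwell(.2); X=wrist_X()
    return {k:[o for o in discs(X,TOP[k],.02,MAT,.0035) if .0185<o[3]<.0215] for k in TOP}
def do(kind,o,r,i):
    pick(np.array(o[:2]),.003+OFF[kind]); s=spig(r,i); mv(s,.22)
    d=DECK[r]; z=lower(s,d+.034+OFF[kind],d+OFF[kind]-.001,20)
    manip.set_gripper(.55); ml(s,.22,.25); print("t",manip.current_time())
E
python3 - <<'E'
from h import *
f=find(); print(f)
do("tall",f["tall"][0],"rear",1)
mv([.42,-.26],.33); manip.dwell(.2); X=wrist_X("wh1")
print(discs(X,.114,.02,HOL,.015), spig("rear",1))
E
```

```text
{'tall': [(np.float64(0.559), np.float64(0.3041), 0.079, 0.02, 648), (np.float64(0.5617), np.float64(0.2202), 0.079, 0.0202, 646)], 'short': [(np.float64(0.5543), np.float64(0.1411), 0.059, 0.0202, 549), (np.float64(0.4782), np.float64(0.3083), 0.0592, 0.02, 514), (np.float64(0.47), np.float64(0.1467), 0.0591, 0.0198, 464)]}
picked [ 0.456  0.456 49.962 50.248 36.617]
lowered to 0.073 goal 0.073 dF [-6.8  8.1 31.1]
t 48.725
[(np.float64(0.525), np.float64(-0.1488), 0.1143, 0.0201, 969)] [ 0.52543134 -0.14735433]
```

View pics/wh1.png

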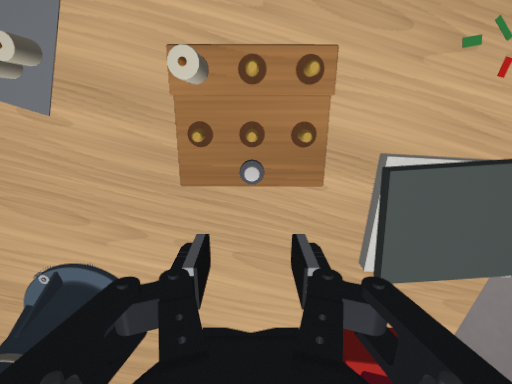

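The candle at (187,63) is on rear_1: top at 0.1143 (with the +1 mm bias) means fully home, and it is centred within 1.5 mm. I'll continue with the rest, re-finding candles before each pick.

```bash
cat >> h.py <<'E'
def lower(xy,z0,z1,fmax=20,step=.001):
    ml(xy,z0,.2); f0=manip.current_force(); z=z0
    while z>z1:
        z=max(z-(.005 if z-z1>.010 else .002),z1); ml(xy,z,.05); f=manip.current_force()-f0
        if f[2]>fmax: break
    print("lowered to",round(z,4),"goal",round(z1,4),"dF",f.round(1))
    return z
E
python3 - <<'E'
from h import *
for kind,r,i in(("tall","rear",3),("short","front",3)):
    f=find(); print(kind,[tuple(map(float,o)) for o in f[kind]])
    do(kind,f[kind][0],r,i)
    if manip.current_grip_width()<.3: break
mv([.42,-.26],.33); manip.dwell(.2); X=wrist_X("wh2")
print(discs(X,.114,.02,HOL,.015),discs(X,.074,.02,HOL,.015), spig("rear",3),spig("front",3))
E
```

```text
tall [(0.5617, 0.2205, 0.079, 0.0202, 640.0)]
picked [ 0.458  0.454 49.882 50.223 55.133]
lowered to 0.073 goal 0.073 dF [-3.3  8.4 20.7]
t 61.2583
short [(0.4779, 0.3081, 0.059, 0.02, 516.0)]
picked [ 0.455  0.454 49.882 50.223 66.983]
lowered to 0.039 goal 0.039 dF [-8.4  8.5 27.6]
t 73.5417
[(np.float64(0.5248), np.float64(-0.1486), 0.1142, 0.0202, 973), (np.float64(0.567), np.float64(-0.3129), 0.1142, 0.0201, 965)] [(np.float64(0.5237), np.float64(-0.1536), 0.0751, 0.0187, 123), (np.float64(0.5627), np.float64(-0.3098), 0.0748, 0.0187, 119), (np.float64(0.5467), np.float64(-0.23), 0.0673, 0.0096, 165), (np.float64(0.4748), np.float64(-0.3374), 0.0741, 0.02, 627)] [ 0.56757237 -0.31204839] [ 0.47456866 -0.33584567]
```

All three are seated. The last search found only one short candle on the mat, so I'll look at it.

```bash
python3 - <<'E'
from h import *
p,d=manip.grab_frame("top"); cv2.imwrite("pics/top2.png",p[:,:,::-1]); X=deproj(d,manip.get_calibration("top"))
print(discs(X,.058,.02,(.25,.7,-.05,.45)))
print([(o["at"],o["confidence"]) for o in manip.look_for("top","short_1")])
mv([.46,.22],.33); manip.dwell(.2); X=wrist_X("wm2"); print(discs(X,.058,.02,(.25,.7,-.05,.45)))
E
```

```text
[(np.float64(0.4773), np.float64(0.1334), 0.058, 0.0393, 508)]
[([0.4769, -0.3287, 0.0753], 0.69), ([0.4643, 0.1463, 0.0585], 0.6), ([0.4919, 0.1186, 0.0574], 0.5)]
[(np.float64(0.4781), np.float64(0.1338), 0.0591, 0.0398, 954)]
```

View pics/top2.png

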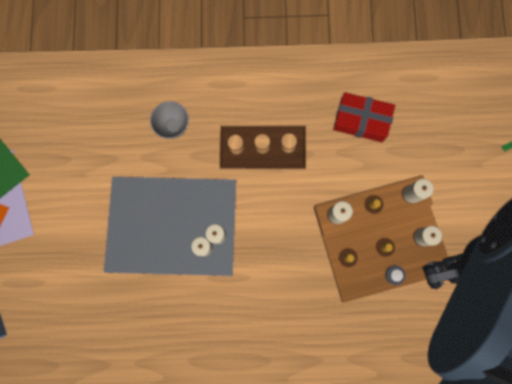

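View pics/wm2.png

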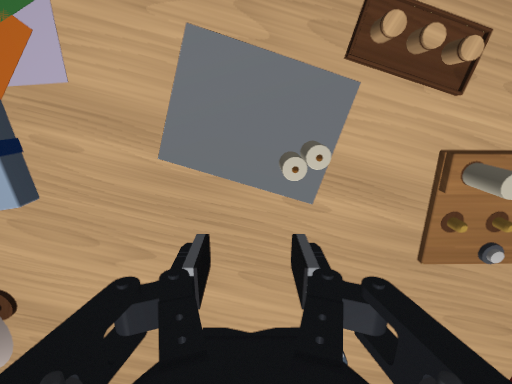

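The knocked short candle now touches the other one, at (293,167) and (318,156) in the wrist view, both upright. I'll grip across the line joining them.

```bash
python3 - <<'E'
from h import *
import h
X=wrist_X()
m=(abs(X[...,2]-.059)<.0035)&(X[...,0]>.4)&(X[...,0]<.6)&(X[...,1]>.05)&(X[...,1]<.25)
P=X[m][:,:2].astype(np.float32)
_,l,_=cv2.kmeans(P,2,None,(3,50,1e-5),5,cv2.KMEANS_PP_CENTERS)
cs=[cv2.minEnclosingCircle(P[l[:,0]==j]) for j in(0,1)]; print(cs)
C=[np.array(c[0]) for c in cs]; dv=C[1]-C[0]; print("gap",np.linalg.norm(dv))
a=np.arctan2(dv[1],dv[0])          # tool x along the pair line, closing across it
a=(a-YAW+np.pi/2)%np.pi-np.pi/2+YAW
print("yaw",a,manip.inverse_kinematics([*C[1],.1],R_of(a)))
j=int(C[1][1]<C[0][1])             # candle nearer the holder first
h.TR=R_of(a); pick(C[j],.003+OFF["short"]); h.TR=TR
s=spig("front",1); mv(s,.22); lower(s,.018+.034+.022,.018+.021); manip.set_gripper(.55); ml(s,.22,.25)
f=find(); print(f)
if f["short"]: do("short",f["short"][0],"front",2)
mv([.42,-.26],.33); manip.dwell(.2); X=wrist_X("wh3")
print(discs(X,.114,.02,HOL,.005),discs(X,.074,.02,HOL,.005),manip.current_time())
E
```

```text
[((0.46289190649986267, 0.14757460355758667), 0.01983940415084362), ((0.48904138803482056, 0.11712795495986938), 0.020197849720716476)]
gap 0.0401346956557538
yaw -0.8611796334953259 [ 1.42475966e-01  4.51702717e-01  1.88295879e+00 -4.44089210e-16
  8.06931149e-01  2.57445193e+00]
picked [ 0.453  0.454 49.502 50.227 80.3  ]
lowered to 0.039 goal 0.039 dF [ 0.5 11.8 26.9]
{'tall': [], 'short': [(np.float64(0.4629), np.float64(0.1483), 0.0591, 0.0199, 453)]}
picked [ 0.459  0.452 49.382 50.212 91.283]
lowered to 0.039 goal 0.039 dF [-4.7 11.4 34.1]
t 97.0333
[(np.float64(0.525), np.float64(-0.1486), 0.1142, 0.0203, 859), (np.float64(0.5671), np.float64(-0.3131), 0.1143, 0.0201, 852)] [(np.float64(0.5464), np.float64(-0.2302), 0.0698, 0.0058, 40), (np.float64(0.5587), np.float64(-0.3039), 0.0747, 0.0142, 35), (np.float64(0.52), np.float64(-0.16), 0.0729, 0.0149, 32), (np.float64(0.4324), np.float64(-0.1726), 0.0741, 0.02, 548), (np.float64(0.4533), np.float64(-0.2548), 0.0741, 0.02, 556), (np.float64(0.4747), np.float64(-0.3375), 0.0741, 0.02, 560)] 97.8167
```

View pics/wh3.png

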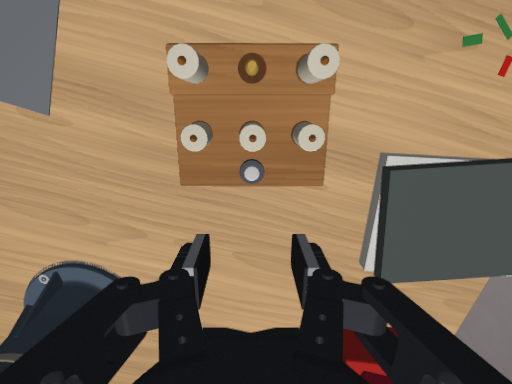

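All five are home (button at (252,173)). Now the button.

```bash
python3 - <<'E'
from h import *
b=hp(-.110,0); X=wrist_X(); m=np.hypot(X[...,0]-b[0],X[...,1]-b[1])<.009
zb=float(np.median(X[m][:,2]))-.001; print("button",b.round(4),zb)
manip.set_gripper(0.); mv(b,.2); ml(b,zb+.012); f0=manip.current_force(); z=zb+.004
while z>zb-.0085:
    ml(b,z,.03); f=(manip.current_force()-f0)[2]; print(round(z-zb,4),round(f,1),end="; ")
    if f>12: break
    z-=.001
manip.dwell(.5); print((manip.current_force()-f0).round(1))
ml(b,.2); mv([.42,-.26],.33); manip.dwell(.3); X=wrist_X("wh4")
print("button z",float(np.median(X[m][:,2])),discs(X,.114,.02,HOL,.005),discs(X,.074,.02,HOL,.003))
mv([.40,.2],.33)
p,d=manip.grab_frame("top"); cv2.imwrite("pics/top4.png",p[:,:,::-1]); X=deproj(d,manip.get_calibration("top"))
print(discs(X,.049,.017,(.6,.78,-.12,.15)),manip.current_time())
E
```

```text
button [ 0.3934 -0.2689] 0.040226449231975984
0.004 0.9; 0.003 0.2; 0.002 1.1; 0.001 -0.9; -0.0 0.9; -0.001 2.5; -0.002 3.8; -0.003 3.5; -0.004 4.6; -0.005 5.1; -0.006 5.7; -0.007 16.3; [-3.3  3.3 16.2]
button z 0.041130148554465173 [(np.float64(0.5248), np.float64(-0.1486), 0.1143, 0.0201, 864), (np.float64(0.5671), np.float64(-0.313), 0.1142, 0.0201, 847)] [(np.float64(0.5534), np.float64(-0.3042), 0.0736, 0.0096, 16), (np.float64(0.4326), np.float64(-0.1724), 0.0741, 0.02, 543), (np.float64(0.4534), np.float64(-0.255), 0.0742, 0.0199, 541), (np.float64(0.4746), np.float64(-0.3373), 0.074, 0.02, 542)]
[(np.float64(0.6934), np.float64(-0.0466), 0.0489, 0.0172, 177), (np.float64(0.6933), np.float64(0.0735), 0.0487, 0.017, 176), (np.float64(0.6935), np.float64(0.0131), 0.0487, 0.0171, 174)] 107.7
```

View pics/top4.png

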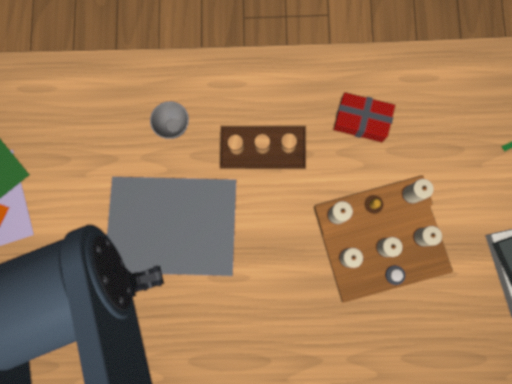

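The mat is empty. Caps are in the tray (236–289,143), candles are on (341,211), (419,190), (352,257), (390,246) and (428,236), the button hit its stop and sprang back, and the gift box and bowl have not moved.

```bash
python3 -c "
from bench import manip
print(manip.sign_off())"
```

```text
the job is handed in; nothing more can be done
None
```

Job handed in, with no verdict returned: three caps in the tray, two tall candles home in the rear row and three short ones in the front, button then pressed to its stop and back up, gift box and bowl untouched, about 108 s used.

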